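Move a latched battery pack from the charger to the work lamp

ROBOT

A 6-joint arm with a two-finger parallel gripper is mounted at the origin on a cart in front of the work surface, level with it; the furniture and walls round the work are solid. World frame = base frame: x ahead of the robot, y to its left, z up, the work surface at z = 0. Lengths are in m, angles in rad, forces in N, time in s.
With the tool pointing down it reaches from about 0.35 to 0.975 m from the base axis. Payload 4.9 kg.
Tool frame: the origin (TCP) lies at the very end of the fingers, on their centre line; the grasp point (between the pads) lies 19 mm behind it; z points along the fingers, y is the direction in which the jaws open and shut (so a half turn about z gives the same grasp; the last joint's range is limited). The gripper opens to 85 mm and grips with 20 to 120 N. Pads are 22 mm wide; open, the fingers measure 114 mm over their backs; the gripper's body (76 mm by 85 mm) begins 54 mm behind the grasp point. The pads swing forward as they close: fully open they stand 13 mm farther back than shut.
Start: joints at [1.003, 0.053, 1.613, -0, 1.476, -0.119], TCP at [0.271, 0.563, 0.231] pointing down, gripper open.
Joint ranges: [-3.01, 3.01], [-1.01, 2.22], [0.06, 2.58], [-1.02, 4.17], [0.09, 2.62], [-3.14, 3.14]. Speed limits (rad/s): [2.57, 2.57, 3.14, 3.14, 3.14, 3.14].

INTERFACE

Orientations are given as a unit quaternion [w, x, y, z].
In Python, from plant import monitor, eyes, manip gives the robot as it stands.
- The arm moves only by the tool step_arm, never from a script. Its argument "motion" is a list of rows, each a list of 7 numbers: the shift along the world's x, y, z scaled (see below), then the turn, a rotation vector about the world's x, y, z scaled (see below), then the closure in counts, from 0 (fully open) to 255 (shut). In form: [[x, y, z, ax, ay, az, grip], ...]. A call has 1 to 10 rows; each row is the pose to reach, as a shift and turn from the pose commanded when the call began; what a row does not reach only later rows make up. The controller multiplies each number of a shift by 0.5 m and each number of a turn by 1.5 rad. A row lasts 1/10 s, in which the tool goes at most 50 mm and 8.59 degrees, less where a joint would pass 70% of its speed; a pose out of reach is approached as far as the arm can. A call with a number of a shift or a turn outside -1 to 1 is refused whole. A call with a gripper value outside its range is refused whole. The fingers move at their own pace and stop on an object; the grip force is fixed at half the most. Time passes only in rows, so rows that repeat a pose let the fingers close. It gives the time, the measured TCP pose, the force and the opening at its end, in the units of the state.
- monitor.state(): the state, without advancing time (a new reading comes with each control period).
- eyes.grab_frame(name): name is "side" or "top"; returns a dict with "pixels" (384x512x3 uint8, red, green, blue), "mtx" (3x3 intrinsics, pixels), "rvec" (rotation vector, rad) and "tvec" (3), from world to camera coordinates, as OpenCV has them. Camera axes: x right, y down, z forward; pixel columns grow to the right and rows downward; lengths in m; the calibration is good to about 2 mm. A picture is of the moment at which its call begins. There is no depth.
- manip.job_done(): hands the job in, once; it reports no verdict.
Trained networks look in the newest picture that a camera, given by its name, has taken for a name from the list of things; names that differ only in an ending like _2 or _b are one class to them, and where a whole thing is asked for, a point or a joint stands for the part that bears it (a point fixed in the world has none). Each returns a list of dicts, best first, with "p" (0 to 1); they miss things now and then, are a little off and sometimes report something else, mostly with a low value. They report only what shows in the picture. A call takes as long as a camera call. They do not tell look-alikes from the thing itself.
- eyes.look_for(name, camera): "box" ([centre column, centre row, width, height] in pixels, round what is visible of it).
- eyes.pinpoint(name, camera): "uv" ([column, row] in pixels: a listed point, or the origin of a listed thing).
The state is a dict: "time": time; "joint_pos": joint angles; "joint_vel": joint speeds; "joint_efforts": joint torques, N m; "tool_pos": TCP position; "tool_rot": TCP orientation; "contact_force": force on the tool from outside, world axes, zero at the start; "ft_torque": the same for the moment, N m; "gripper_width": opening from 0.0 (shut) to 1.0 (fully open).
Only numpy, scipy, OpenCV 4.12 (cv2) and the standard library are available. Lean on these libraries where they do the work, as an engineer would, in place of code of your own. Each camera call takes 0.05 s, during which the arm holds its last target.

TASK

The battery pack clipped in the charger is charged. Press its sprung side tab in while you lift it gently straight out of the charger, then push it gently, the same way round, fully home into the empty bay of the work lamp so that its tab snaps out under the catch and holds it when you let go. Do not wrench or ram either bay, and leave the other things on the bench where they are.

Things in the scene. Friction and masses are not known exactly. Their poses are not given: they have to be found in the camera images.
- pack: battery pack, loose, 0.25 to 0.45 kg, dark plastic, 97 mm high. Origin: centre of its underside, z up. Stem 44 x 36 mm (x by y), z = 0 to 45 mm; head 50 x 42 mm (x by y), z = 45 to 97 mm, with the latch tab in its +y face; its -y face, 21 mm from the axis, is plain. Starts latched in the charger's bay, axes along the charger's; must end in the lamp's bay, axes along the lamp's
- pack_foot (a point): the pack's origin: centre of its underside. It is level with the bay floor when the pack is pressed fully down, and about 1.5 mm above the floor when the pack hangs latched, pushed up against the catch by the plunger
- tab (a joint): how far the latch tab is pressed in (m): 0 sprung out, 0.008 fully in. It slides along the pack's -y; about 2.5 N starts it, 6.5 N takes it to the stop. A pinch of 20 N or more between tab and -y face presses it fully in. While it is pressed less than about 6 mm its hook holds under the catch
- tab_pad (a point): middle of the outer face of the tab's ribbed push pad, 30 x 30 mm (x by z), z = 60 to 90 mm of the pack; 31 mm to +y of the pack's axis when out, 23 mm when fully in, so the pinched head is then 44 mm wide and centred 1 mm to +y of the axis. Axes as the pack's
- hook (a point): outer end of the top of the tab's hook, which moves with the tab: 24 mm to +y of the pack's axis when out (6 mm out of the stem's +y face), z = 28.5 mm of the pack, 14 mm wide along x, sloped below. On the floor of a bay it is 1.5 mm below the catch. If the tab is let go higher up, the hook rubs inside the catch; about 12 to 20 N down on the head then clicks it in
- charger: charger, fixed: grey slab 143 x 104 mm, 14 mm thick, from 55 mm in front (-x) of its origin to 88 mm behind it; the bay stands on it, and behind the bay a rounded housing with vent slots, 50 mm high. Origin: on the bench below the middle of the bay; z up
- charger_bay (a point): middle of the floor of the charger's bay, 14 mm above the bench; axes as the charger's. The bay is a socket open at the top, 46.5 x 38.5 mm inside (x by y, 1.25 mm clearance a side round the stem), 62.5 x 54.5 mm outside, 42 mm deep from rim to floor, its mouth chamfered 2.5 mm; rim 56 mm above the bench
- charger_catch (a point): middle of the lower edge of the catch, 30 mm above the bay floor: on its +y side the bay's wall is closed only in the top 12 mm (the catch); below that a window lets the hook spring out
- lamp: cordless work lamp, fixed: slab like the charger's; a collar (outside 76.5 x 68.5 mm, top 36 mm above the bench) holds the bay; behind it (40 to 110 mm behind its middle, up to 95 mm high) a wide tilted lamp head, 150 mm across, cooling fins towards the bay, which is empty. Origin: on the bench below the middle of the bay; z up
- lamp_bay (a point): middle of the lamp's bay, 14 mm above the bench, axes as the lamp's. The bay is like the charger's, catch also on +y, but is a rigid insert set higher by an amount that is not measured: its floor lies 0 to 16 mm above this point, and rim (42 mm above its floor) and catch with it, so the pack's seat must be found by feel
- lamp_front (a point): front edge of the lamp's slab, on the bench. In both bays a sprung plunger, 9 mm round, 13.5 mm to +y of the middle, stands up to 8 mm out of the floor; it pushes the pack up with 1.6 N at the top of its travel, 8 N when level with the floor; then the floor is rigid
- pencil: flat carpenter's pencil, 166 mm, lying between the two machines; leave it
- padlock: padlock, 69 x 42 x 21 mm, lying behind the pencil; leave it
Mind the look-alikes: they are no part of the job. Leave any turquoise look-alike of the pack alone.

How it is judged:
On the way, in this order (a step that is already met when the one before it is completed fails the run):
1. the tab is pressed in (more than 5 mm) while the pack is still in the charger's bay (value of joint tab above 0.005 m and z of pack_foot in the frame of charger_bay below 0.02 m), for 0.1 s.
2. the pack is lifted clear of the charger's bay (z of pack_foot in the frame of charger_bay above 0.05 m), for 0.1 s.
At the end, for the whole second after the job is handed in: The pack stands upright and at rest in the lamp's bay (within 4 mm of its middle, its underside not more than 18.5 mm above the lamp_bay point, square to it within 0.12 rad), let go, with its tab sprung out (less than 2 mm pressed) under the catch (horizontal distance between pack_foot and lamp_bay below 0.004 m and z of pack_foot in the frame of lamp_bay between -0.003 and 0.0185 m and angle between the y axis of pack and the y axis of lamp, either way round below 0.12 rad and angle between pack's own z axis and vertical below 0.08 rad and value of joint tab below 0.002 m and linear speed of pack below 0.02 m/s); the robot touches nothing.
It fails at once if the pack is pulled or pressed against the charger with more than 90 N (contact force between pack and charger above 90 N).
It fails at once if the pack is pressed against the lamp with more than 60 N (contact force between pack and lamp above 60 N).
It fails at once if the robot presses on the charger or the lamp with more than 25 N (contact force between any of the fingers, the arm and charger above 25 N or contact force between any of the fingers, the arm and lamp above 25 N).
It fails at once if another thing on the bench is moved by more than 30 mm (distance of any of pencil, padlock from where it was at the start of the episode above 0.03 m).
It also fails if it takes over 51 s, if anything falls off the work surface, if the arm or the gripper's body presses on something with over 40 N, if the wrist force passes 120 N, or if a joint passes its speed limit or range.

## Working session

There is one attempt and no reset: what is moved stays moved. The work goes in short steps, Python scripts to look and compute and a tool call to move; the robot and the scene stay as the last step left them, time stands still between calls to the robot, and variables do not carry over. Pictures are saved under pics/ and viewed, and the job is handed in when it is done.

Besides the shell and the picture viewer there is one more tool, called after "Emit:" as name(argument=value, ...) on one line, values as JSON. step_arm: Moves the arm, as the interface text tells. Its arguments: {"type":"object","properties":{"motion":{"type":"array","items":{"type":"array","items":{"type":"number"}}}},"required":["motion"]}

```bash
ls; mkdir -p pics; cat > h.py <<'E'
import numpy as np, cv2
from plant import monitor, eyes, manip
def cam(f):
    R,_=cv2.Rodrigues(np.array(f["rvec"],float)); return np.array(f["mtx"],float),R,np.array(f["tvec"],float).ravel()
def ray(f,uv):
    K,R,t=cam(f); d=R.T@np.linalg.inv(K)@np.array([uv[0],uv[1],1.]); c=-R.T@t; return c,d
def atz(f,uv,z):
    c,d=ray(f,uv); return c+d*(z-c[2])/d[2]
def tri(obs):
    A=np.zeros((3,3));b=np.zeros(3)
    for f,uv in obs:
        c,d=ray(f,uv);d=d/np.linalg.norm(d);P=np.eye(3)-np.outer(d,d);A+=P;b+=P@c
    return np.linalg.solve(A,b)
def proj(f,p):
    K,R,t=cam(f); q=K@(R@np.array(p,float)+t); return q[:2]/q[2]
def save(f,n,s=1.5): cv2.imwrite("pics/"+n,cv2.resize(f["pixels"][:,:,::-1],None,fx=s,fy=s))
E
python3 - <<'E'
from h import *
s=monitor.state();print({k:np.round(v,3).tolist() for k,v in s.items()})
F={c:eyes.grab_frame(c) for c in("top","side")}
for c in F: save(F[c],c+"0.png"); print(c,-cam(F[c])[1].T@cam(F[c])[2])
for n in ["pack","tab_pad","hook","charger","charger_bay","charger_catch","lamp","lamp_bay","lamp_front","pencil","padlock"]:
    for c in F:
        r=eyes.pinpoint(n,c); print(n,c,[(np.round(q["uv"],1).tolist(),round(q["p"],2)) for q in r[:3]])
E
```

```text
pics
{'time': 0.0, 'joint_pos': [1.003, 0.053, 1.614, -0.0, 1.476, -0.119], 'joint_vel': [0.001, -0.0, -0.001, -0.001, 0.003, 0.0], 'joint_efforts': [0.001, -39.367, -37.018, -0.0, 0.007, 0.0], 'tool_pos': [0.271, 0.563, 0.23], 'tool_rot': [-0.0, 0.223, 0.975, -0.001], 'contact_force': [0.402, 0.092, -1.03], 'ft_torque': [0.02, -0.01, 0.007], 'gripper_width': 0.997}
top [0.43018397 0.02227412 0.93570919]
side [ 0.47688091 -0.86391967  0.70212335]
pack top [([262.0, 257.6], 0.82), ([149.0, 246.7], 0.63), ([168.3, 178.2], 0.56)]
pack side [([266.0, 156.7], 0.87), ([212.3, 158.5], 0.79), ([191.7, 222.2], 0.76)]
tab_pad top [([274.8, 248.6], 0.58), ([145.0, 232.1], 0.51), ([146.6, 173.8], 0.39)]
tab_pad side [([222.6, 138.2], 0.56), ([204.9, 198.8], 0.53)]
hook top [([154.9, 178.9], 0.32)]
hook side [([204.1, 217.0], 0.77)]
charger top [([167.1, 181.1], 0.61)]
charger side [([265.8, 162.1], 0.56)]
charger_bay top [([166.1, 182.5], 0.65)]
charger_bay side [([266.9, 161.5], 0.59), ([223.5, 253.3], 0.59)]
charger_catch top [([156.3, 174.1], 0.63)]
charger_catch side [([264.2, 148.1], 0.67)]
lamp top [([304.4, 204.8], 0.77)]
lamp side [([252.7, 251.9], 0.73)]
lamp_bay top [([307.8, 203.0], 0.89), ([305.5, 229.3], 0.45)]
lamp_bay side [([249.1, 247.1], 0.85)]
lamp_front top [([303.9, 231.3], 0.77)]
lamp_front side [([223.4, 254.5], 0.74)]
pencil top [([248.6, 195.5], 0.95)]
pencil side [([260.6, 213.0], 0.63), ([225.7, 253.8], 0.62)]
padlock top [([251.2, 140.7], 0.75)]
padlock side [([312.2, 209.2], 0.59)]
```

View pics/top0.png

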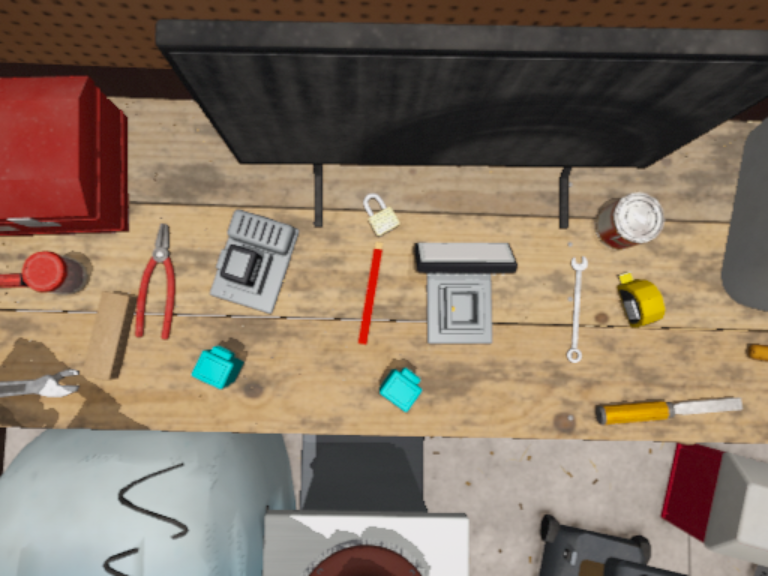

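View pics/side0.png

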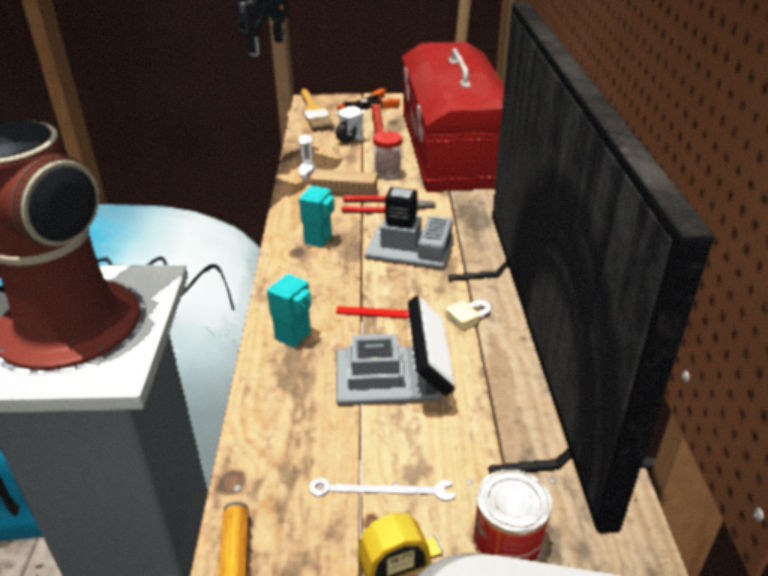

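```bash
python3 - <<'E'
from h import *
F={c:eyes.grab_frame(c) for c in("top","side")}
P=lambda a,b:tri([(F["top"],a),(F["side"],b)]).round(4)
print("charger_bay",P((166.1,182.5),(266.9,161.5)),"catch",P((156.3,174.1),(264.2,148.1)))
print("lamp_bay",P((307.8,203),(249.1,247.1)),"front",P((303.9,231.3),(223.4,254.5)),"lamp",P((304.4,204.8),(252.7,251.9)))
print("pack",P((168.3,178.2),(266,156.7)))
t=F["top"]["pixels"][:,:,::-1]
a=cv2.resize(t[130:215,130:205],None,fx=8,fy=7,interpolation=2);cv2.imwrite("pics/tc.png",cv2.resize(t[130:215,130:205],None,fx=7,fy=7,interpolation=2))
cv2.imwrite("pics/tl.png",cv2.resize(t[155:235,270:350],None,fx=7,fy=7,interpolation=2))
t=F["side"]["pixels"][:,:,::-1]
cv2.imwrite("pics/sc.png",cv2.resize(t[115:180,235:310],None,fx=8,fy=8,interpolation=2))
cv2.imwrite("pics/sl.png",cv2.resize(t[190:275,215:310],None,fx=7,fy=7,interpolation=2))
E
```

```text
charger_bay [0.5249 0.1972 0.0102] catch [0.5291 0.2133 0.0442]
lamp_bay [ 0.4792 -0.1408  0.0179] front [ 0.4179 -0.1363 -0.0067] lamp [ 0.4812 -0.1358 -0.0015]
pack [0.5274 0.1882 0.0319]
```

View pics/tc.png

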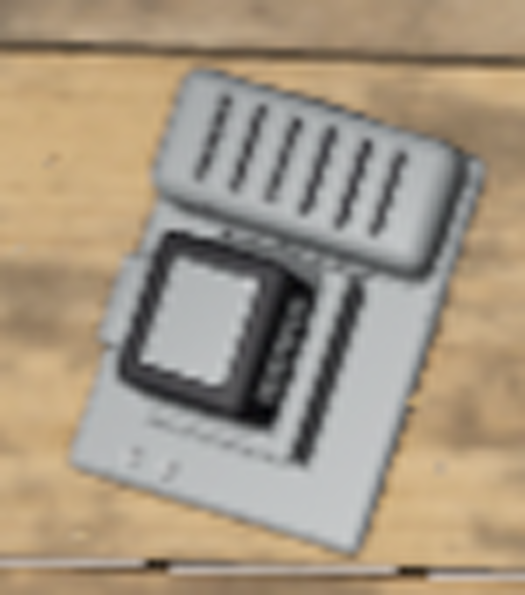

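View pics/tl.png

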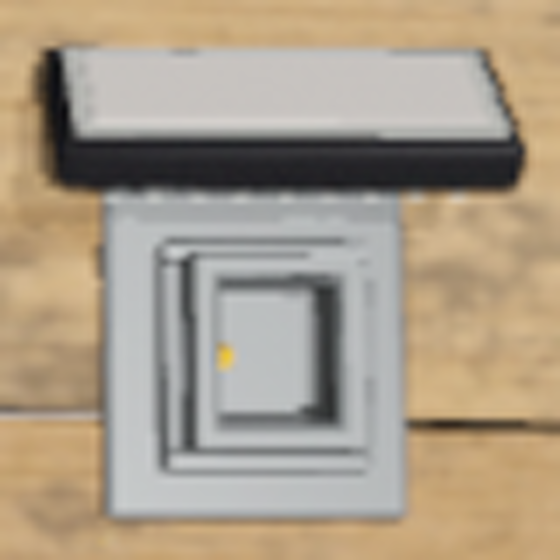

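View pics/sc.png

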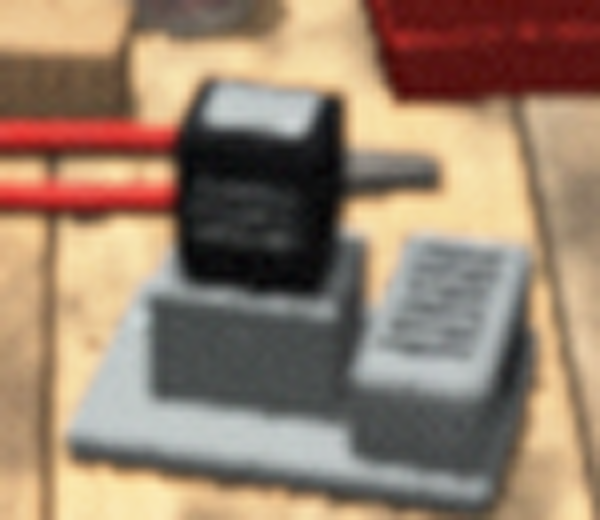

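View pics/sl.png

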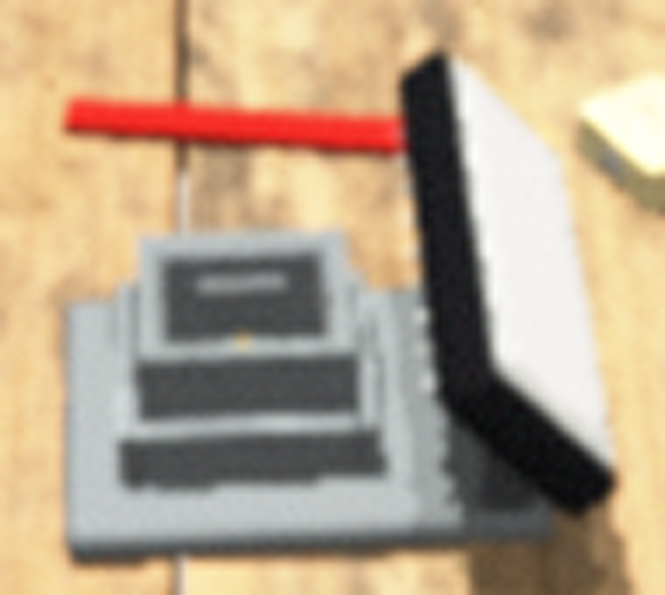

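```bash
cat > fit.py <<'E'
from h import *
from scipy.optimize import least_squares
F={c:eyes.grab_frame(c) for c in("top","side")}
def g(p,o,s): return ((p[0]+.5)/s-.5+o[0],(p[1]+.5)/s-.5+o[1])
C=[]
for m,p in [((-.055,.052,.014),(72,465)),((-.055,-.052,.014),(355,550)),((.088,-.052,.014),(483,160)),
 ((.025,.021,.1125),(162,228)),((.025,-.021,.1125),(281,262)),((-.025,-.021,.1125),(242,423)),((-.025,.021,.1125),(117,379)),
 ((-.03125,-.02725,.056),(298,463)),((.03125,-.02725,.056),(362,282))]: C.append(("top",m,g(p,(130,130),7)))
for m,p in [((-.055,-.052,.014),(70,438)),((.088,-.052,.014),(490,488)),((-.03125,-.02725,.056),(150,298)),((.03125,-.02725,.056),(350,320))]: C.append(("side",m,g(p,(235,115),8)))
L=[]
for m,p in [((-.055,.052,.014),(107,515)),((-.055,-.052,.014),(405,515)),((-.03825,.03425,.036),(163,470)),((.03825,.03425,.036),(163,243)),
 ((-.03125,.02725,-1),(190,450)),((.03125,.02725,-1),(190,255))]: L.append(("top",m,g(p,(270,155),7)))
for m,p in [((-.055,-.052,.014),(72,545)),((-.055,.052,.014),(70,303)),((-.03825,-.03425,.036),(120,440)),((.03825,-.03425,.036),(380,435)),
 ((-.03125,-.02725,-1),(138,360)),((.03125,-.02725,-1),(357,355)),((-.03125,.02725,-1),(140,235)),((.03125,.02725,-1),(345,235))]: L.append(("side",m,g(p,(215,190),7)))
def W(q,m):
    z=m[2] if m[2]>=0 else q[3]
    c,s=np.cos(q[2]),np.sin(q[2]); return (q[0]+c*m[0]-s*m[1],q[1]+s*m[0]+c*m[1],z)
for nm,D,x0 in(("charger",C,[.525,.2,-.25]),("lamp",L,[.48,-.137,0,.06])):
    f=lambda q:np.concatenate([proj(F[c],W(q,m))-p for c,m,p in D])
    r=least_squares(f,x0,loss="soft_l1"); print(nm,r.x.round(4),"yaw deg",np.degrees(r.x[2]).round(2))
    for (c,m,p),e in zip(D,f(r.x).reshape(-1,2)): print("  ",c,m,e.round(2))
E
python3 fit.py
```

```text
charger [ 0.5268  0.1939 -0.2566] yaw deg -14.7
   top (-0.055, 0.052, 0.014) [-0.86  0.61]
   top (-0.055, -0.052, 0.014) [1.19 0.88]
   top (0.088, -0.052, 0.014) [ 0.64 -0.87]
   top (0.025, 0.021, 0.1125) [ 0.08 -0.72]
   top (0.025, -0.021, 0.1125) [2.11 0.  ]
   top (-0.025, -0.021, 0.1125) [ 0.61 -0.48]
   top (-0.025, 0.021, 0.1125) [-0.68  0.2 ]
   top (-0.03125, -0.02725, 0.056) [-0.82 -0.58]
   top (0.03125, -0.02725, 0.056) [-1.73 -1.1 ]
   side (-0.055, -0.052, 0.014) [-1.32 -0.22]
   side (0.088, -0.052, 0.014) [0.25 0.48]
   side (-0.03125, -0.02725, 0.056) [-0.42 -0.21]
   side (0.03125, -0.02725, 0.056) [-1.79 -0.1 ]
lamp [ 0.4773 -0.1374  0.0287  0.0573] yaw deg 1.64
   top (-0.055, 0.052, 0.014) [-0.26  0.52]
   top (-0.055, -0.052, 0.014) [0.79 0.41]
   top (-0.03825, 0.03425, 0.036) [ 0.43 -0.22]
   top (0.03825, 0.03425, 0.036) [ 0.06 -0.7 ]
   top (-0.03125, 0.02725, -1) [ 0.94 -0.52]
   top (0.03125, 0.02725, -1) [ 0.6  -0.18]
   side (-0.055, -0.052, 0.014) [-1.12 -1.22]
   side (-0.055, 0.052, 0.014) [-0.69 -1.06]
   side (-0.03825, -0.03425, 0.036) [-0.14 -0.68]
   side (0.03825, -0.03425, 0.036) [ 0.53 -1.55]
   side (-0.03125, -0.02725, -1) [0.36 0.44]
   side (0.03125, -0.02725, -1) [ 0.19 -0.12]
   side (-0.03125, 0.02725, -1) [-0.33  0.55]
   side (0.03125, 0.02725, -1) [ 0.11 -0.61]
```

```bash
cat > icp.py <<'E'
from h import *
from scipy.optimize import least_squares
from scipy.ndimage import map_coordinates
F={c:eyes.grab_frame(c) for c in("top","side")}
G={c:cv2.GaussianBlur(F[c]["pixels"],(0,0),.8).astype(float) for c in F}
def rect(x0,x1,y,z): return dict(F=((x0,y,z),(x0,-y,z)),B=((x1,y,z),(x1,-y,z)),L=((x0,y,z),(x1,y,z)),R=((x0,-y,z),(x1,-y,z)))
def W(q,m):
    z=m[2] if m[2]<.9 else q[3]
    c,s=np.cos(q[2]),np.sin(q[2]); return np.array((q[0]+c*m[0]-s*m[1],q[1]+s*m[0]+c*m[1],z))
def run(nm,q,edges,rng=2.5):
  for it in range(12):
    obs=[]
    for cam_,(a,b) in edges:
        pa,pb=[np.array(v) for v in(a,b)]
        for t in np.linspace(.12,.88,13):
            m=pa+t*(pb-pa); u=proj(F[cam_],W(q,m)); d=proj(F[cam_],W(q,pb))-proj(F[cam_],W(q,pa)); n=np.array([-d[1],d[0]])/np.linalg.norm(d)
            s=np.arange(-rng,rng+.01,.1); P=u+s[:,None]*n
            v=np.stack([map_coordinates(G[cam_][:,:,k],[P[:,1],P[:,0]],order=1) for k in range(3)],1)
            g=np.linalg.norm(np.gradient(v,.1,axis=0),axis=1)*np.exp(-.5*(s/2)**2)
            i=g.argmax()
            if g[i]>8: obs.append((cam_,m,n,u+s[i]*n,(cam_,a,b)))
    f=lambda q:np.array([n@(proj(F[c],W(q,m))-p) for c,m,n,p,_ in obs])
    r=least_squares(f,q,loss="soft_l1",f_scale=.5); q=r.x
  print(nm,q.round(4),"deg",np.degrees(q[2]).round(2),len(obs),"rms",f(q).std().round(2))
  e=f(q)
  for k in dict.fromkeys(o[4] for o in obs): print("   ",k,np.mean([x for x,o in zip(e,obs) if o[4]==k]).round(2))
  return q
if __name__=="__main__":
  s=rect(-.055,.088,.052,.014); rim=rect(-.03125,.03125,.02725,.056); hd=rect(-.025,.025,.021,.1125)
  E=[("top",s["F"]),("top",s["R"]),("top",rim["R"]),("side",s["R"]),("side",s["F"]),("side",rim["R"]),("top",hd["L"]),("top",hd["F"])]
  qc=run("charger",[.5268,.1939,-.2566],E)
  c=rect(-.03825,.03825,.03425,.036); r=rect(-.03125,.03125,.02725,1)
  E=[("top",s["F"]),("top",s["R"]),("top",s["L"]),("top",c["L"]),("top",c["F"]),("side",s["R"]),("side",s["F"]),("side",c["R"]),("side",r["R"]),("side",r["L"]),("side",r["F"])]
  ql=run("lamp",[.4773,-.1374,.0287,.0573],E)
  for cn in F:
    im=cv2.resize(F[cn]["pixels"][:,:,::-1],None,fx=6,fy=6,interpolation=2).copy()
    for q,rs,col in((qc,(s,rim,hd),(0,0,255)),(ql,(s,c,r),(0,0,255))):
      for R in rs:
        for a,b in R.values():
          A,B=[tuple(int(v) for v in (proj(F[cn],W(q,m))+.5)*6) for m in(a,b)]; cv2.line(im,A,B,col,1)
    for k,q in(("c",qc),("l",ql)):
      u=proj(F[cn],(q[0],q[1],.04))*6; x,y=[int(v) for v in u]; cv2.imwrite(f"pics/ov_{cn}_{k}.png",im[max(0,y-280):y+280,max(0,x-320):x+320])
E
python3 icp.py
python3 -c "
import cv2,numpy as np
I=[cv2.resize(cv2.imread('pics/ov_%s.png'%n),(400,300)) for n in('top_c','side_c','top_l','side_l')]
cv2.imwrite('pics/ov.png',np.vstack([np.hstack(I[:2]),np.hstack(I[2:])]))"
```

```text
charger [ 0.5275  0.1948 -0.2754] deg -15.78 104 rms 0.8
    ('top', (-0.055, 0.052, 0.014), (-0.055, -0.052, 0.014)) 0.49
    ('top', (-0.055, -0.052, 0.014), (0.088, -0.052, 0.014)) 0.85
    ('top', (-0.03125, -0.02725, 0.056), (0.03125, -0.02725, 0.056)) -0.14
    ('side', (-0.055, -0.052, 0.014), (0.088, -0.052, 0.014)) -0.3
    ('side', (-0.055, 0.052, 0.014), (-0.055, -0.052, 0.014)) -0.01
    ('side', (-0.03125, -0.02725, 0.056), (0.03125, -0.02725, 0.056)) 1.09
    ('top', (-0.025, 0.021, 0.1125), (0.025, 0.021, 0.1125)) -0.31
    ('top', (-0.025, 0.021, 0.1125), (-0.025, -0.021, 0.1125)) -0.59
lamp [ 0.481  -0.1399  0.04    0.0567] deg 2.29 138 rms 0.79
    ('top', (-0.055, 0.052, 0.014), (-0.055, -0.052, 0.014)) -0.1
    ('top', (-0.055, -0.052, 0.014), (0.088, -0.052, 0.014)) 1.02
    ('top', (-0.055, 0.052, 0.014), (0.088, 0.052, 0.014)) 0.02
    ('top', (-0.03825, 0.03425, 0.036), (0.03825, 0.03425, 0.036)) -0.95
    ('top', (-0.03825, 0.03425, 0.036), (-0.03825, -0.03425, 0.036)) 0.21
    ('side', (-0.055, -0.052, 0.014), (0.088, -0.052, 0.014)) 0.21
    ('side', (-0.055, 0.052, 0.014), (-0.055, -0.052, 0.014)) -1.21
    ('side', (-0.03825, -0.03425, 0.036), (0.03825, -0.03425, 0.036)) 0.05
    ('side', (-0.03125, -0.02725, 1), (0.03125, -0.02725, 1)) 0.61
    ('side', (-0.03125, 0.02725, 1), (0.03125, 0.02725, 1)) -0.84
    ('side', (-0.03125, 0.02725, 1), (-0.03125, -0.02725, 1)) 0.85
```

View pics/ov.png

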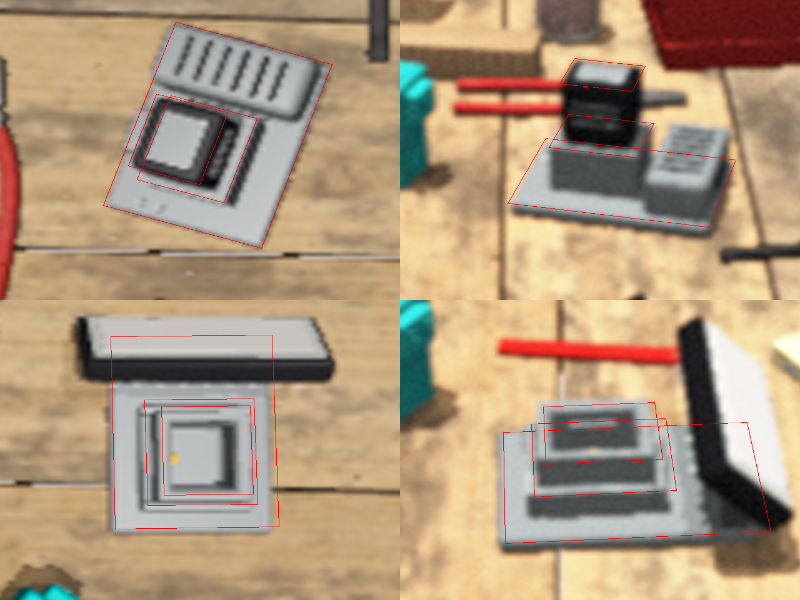

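```bash
cat > m.py <<'E'
from h import *
F={c:eyes.grab_frame(c) for c in("top","side")}
g=lambda p,o,s:((p[0]+.5)/s-.5+o[0],(p[1]+.5)/s-.5+o[1])
def show(c,o,s,L):
    for n,z,p in L:
        print(c,n,atz(F[c],g(p,o,s),z).round(4))
show("top",(270,155),7,[("lamp FL",.014,(107,515)),("FR",.014,(405,516)),("left up",.014,(105,200)),("right up",.014,(400,200)),("collar FL",.036,(163,470)),("collar BL",.036,(163,243)),("rim FR?",.058,(365,455))])
show("side",(215,190),7,[("FR",.014,(72,545)),("FL",.014,(70,303)),("collarFR",.036,(120,440)),("collar BR",.036,(383,435))])
show("top",(130,130),7,[("ch FL",.014,(72,465)),("FR",.014,(355,550)),("BR",.014,(483,160)),("rim FR",.056,(288,458)),("rim BR",.056,(342,277))])
show("top",(130,130),7,[("hd BL",.1125,(162,230)),("hd BR",.1125,(279,264)),("hd FR",.1125,(240,420)),("hd FL",.1125,(118,379))])
show("side",(235,115),8,[("FR",.014,(70,438)),("BR",.014,(490,488)),("rimFR",.056,(150,298)),("rimBR",.056,(350,320))])
E
python3 m.py
```

```text
top lamp FL [ 0.4221 -0.0876  0.014 ]
top FR [ 0.4244 -0.189   0.014 ]
top left up [ 0.5291 -0.0848  0.014 ]
top right up [ 0.5322 -0.1863  0.014 ]
top collar FL [ 0.4376 -0.1033  0.036 ]
top collar BL [ 0.5129 -0.1019  0.036 ]
top rim FR? [ 0.444  -0.1657  0.058 ]
side FR [ 0.4262 -0.1944  0.014 ]
side FL [ 0.4224 -0.0905  0.014 ]
side collarFR [ 0.4404 -0.1747  0.036 ]
side collar BR [ 0.5161 -0.175   0.036 ]
top ch FL [0.4883 0.2562 0.014 ]
top FR [0.4624 0.1604 0.014 ]
top BR [0.5966 0.1227 0.014 ]
top rim FR [0.49   0.1768 0.056 ]
top rim BR [0.5492 0.1621 0.056 ]
top hd BL [0.5542 0.2079 0.1125]
top hd BR [0.5449 0.1723 0.1125]
top hd FR [0.4972 0.1818 0.1125]
top hd FL [0.5085 0.2188 0.1125]
side FR [0.4639 0.1564 0.014 ]
side BR [0.5983 0.1234 0.014 ]
side rimFR [0.4908 0.1744 0.056 ]
side rimBR [0.5547 0.159  0.056 ]
```

Emit:
step_arm(motion=[[0.514,-0.736,-0.06,0,0,0.129,0],[0.514,-0.736,-0.06,0,0,0.129,0],[0.514,-0.736,-0.06,0,0,0.129,0],[0.514,-0.736,-0.06,0,0,0.129,0],[0.514,-0.736,-0.06,0,0,0.129,0],[0.514,-0.736,-0.06,0,0,0.129,0],[0.514,-0.736,-0.06,0,0,0.129,0],[0.514,-0.736,-0.06,0,0,0.129,0],[0.514,-0.736,-0.06,0,0,0.129,0],[0.514,-0.736,-0.06,0,0,0.129,0]])

```text
time: 2.6
tool_pos: [0.5305, 0.1906, 0.2009]
tool_rot: [0.0, 0.131, 0.991, -0.001]
contact_force: [-1.2, 0.0, 0.1]
gripper_width: 1.001
```

```bash
cat > st.py <<'E'
from h import *
from scipy.spatial.transform import Rotation as R
s=monitor.state();q=s["tool_rot"];M=R.from_quat([q[1],q[2],q[3],q[0]]).as_matrix()
print("t",s["time"],"pos",np.round(s["tool_pos"],4),"z",M[:,2].round(3),"yaw(y)",np.degrees(np.arctan2(-M[0,1],M[1,1])).round(2),"F",np.round(s["contact_force"],1),"T",np.round(s["ft_torque"],2),"w",round(s["gripper_width"],3))
E
python3 st.py; python3 - <<'E'
from h import *
for c in("top","side"):
    f=eyes.grab_frame(c); save(f,c+"1.png")
E
```

```text
t 2.6 pos [0.5305 0.1906 0.2009] z [ 0.    -0.002 -1.   ] yaw(y) -15.01 F [-1.2  0.   0.1] T [ 0.04  0.02 -0.03] w 1.001
```

View pics/side1.png

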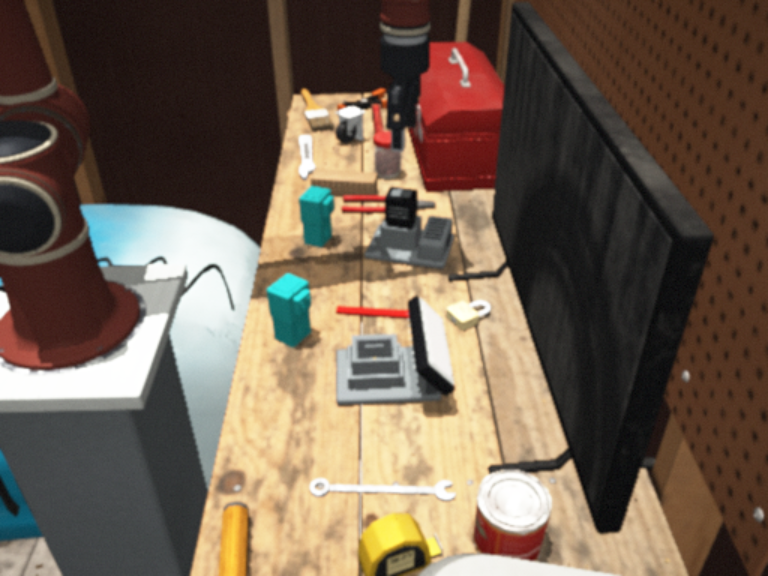

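View pics/top1.png

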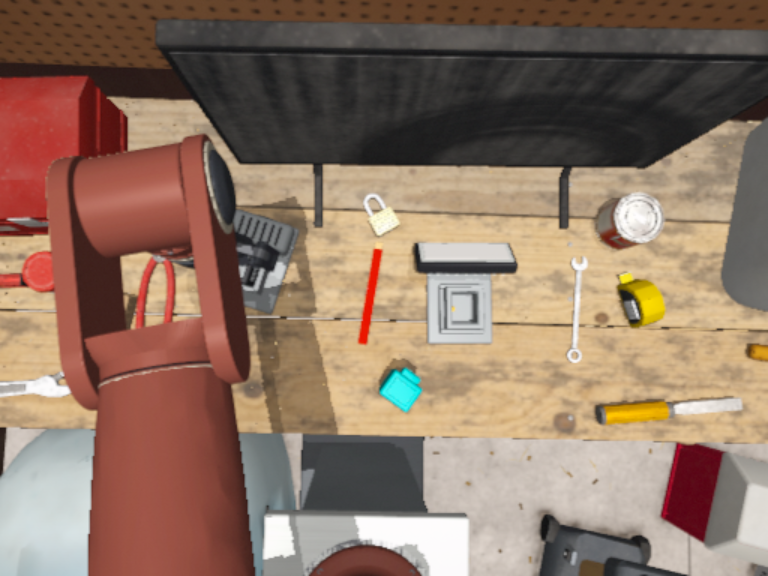

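```bash
python3 st.py; python3 - <<'E'
from h import *
s=monitor.state();f=eyes.grab_frame("side");u=proj(f,s["tool_pos"]);print(u)
x,y=int(u[0]),int(u[1]);im=cv2.resize(f["pixels"][y-60:y+50,x-50:x+60,::-1],None,fx=6,fy=6,interpolation=2);cv2.circle(im,(int((u[0]-x+50.5)*6),int((u[1]-y+60.5)*6)),3,(0,0,255),-1);cv2.imwrite("pics/tip.png",im[:600])
E
```

```text
t 2.7 pos [0.5285 0.1942 0.2011] z [-0.001  0.    -1.   ] yaw(y) -14.78 F [-0.3  0.3  0.6] T [-0.01  0.04 -0.02] w 1.001
[268.01595254  96.83935209]
```

View pics/tip.png

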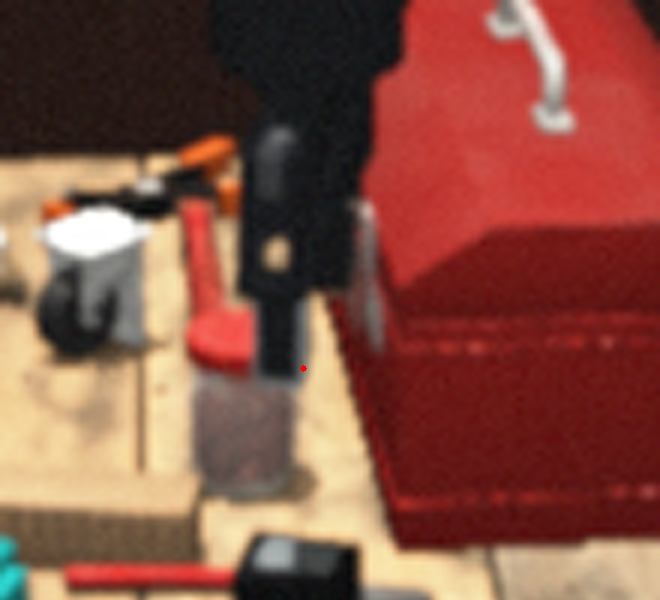

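```bash
python3 - <<'E'
from h import *
s=monitor.state();f=eyes.grab_frame("side");p=np.array(s["tool_pos"]);u=proj(f,p);x,y=int(u[0]),int(u[1])
a=np.array([.2546,.967,0]);b=np.array([.967,-.2546,0])
for d in(.0425,.057):
  for w in(-.011,.011):
    for h in(0,.013):
      v=proj(f,p-d*a+w*b+[0,0,h]);print(d,w,h,((v-[x,y]+[50.5,60.5])*6).round())
E
```

```text
0.0425 -0.011 0 [258. 409.]
0.0425 -0.011 0.013 [258. 379.]
0.0425 0.011 0 [312. 415.]
0.0425 0.011 0.013 [313. 385.]
0.057 -0.011 0 [250. 425.]
0.057 -0.011 0.013 [250. 395.]
0.057 0.011 0 [304. 431.]
0.057 0.011 0.013 [305. 401.]
```

Emit:
step_arm(motion=[[0,0,-0.03,0,0,0,0],[0,0,-0.07,0,0,0,0],[0,0,-0.11,0,0,0,0],[0,0,-0.15,0,0,0,0],[0,0,-0.18,0,0,0,0],[0,0,-0.21,0,0,0,0],[0,0,-0.24,0,0,0,0],[0,0,-0.262,0,0,0,0],[0,0,-0.262,0,0,0,0],[0,0,-0.262,0,0,0,0]])

```text
time: 3.8
tool_pos: [0.5284, 0.1951, 0.0704]
tool_rot: [0.0, 0.127, 0.992, 0.0]
contact_force: [-0.0, 0.8, 1.1]
gripper_width: 0.998
```

```bash
python3 st.py; python3 - <<'E'
from h import *
f=eyes.grab_frame("side")
cv2.imwrite("pics/g1.png",cv2.resize(f["pixels"][80:190,220:330,::-1],None,fx=5,fy=5,interpolation=2))
E
```

```text
t 3.8 pos [0.5284 0.1951 0.0704] z [ 0.  0. -1.] yaw(y) -14.63 F [-0.   0.8  1.1] T [0.   0.02 0.01] w 0.998
```

View pics/g1.png

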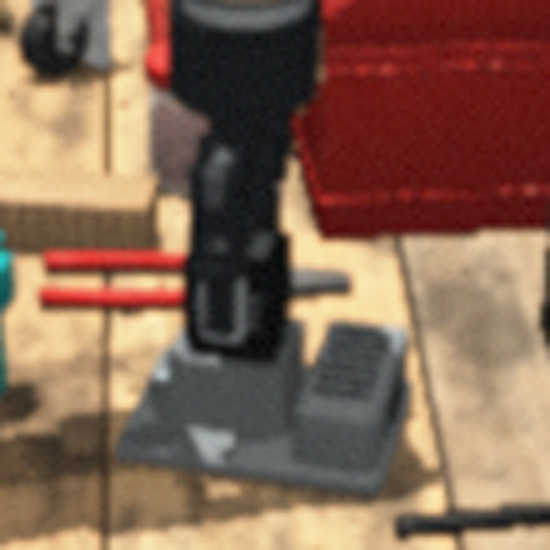

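Emit:
step_arm(motion=[[0,0,0,0,0,0,50],[0,0,0,0,0,0,75],[0,0,0,0,0,0,90],[0,0,0,0,0,0,100],[0,0,0,0,0,0,105],[0,0,0,0,0,0,108]])

```text
time: 4.45
tool_pos: [0.5289, 0.1953, 0.0713]
tool_rot: [0.001, 0.127, 0.992, 0.0]
contact_force: [0.5, 2.5, 3.5]
gripper_width: 0.578
```

```bash
python3 st.py
```

```text
t 4.45 pos [0.5289 0.1953 0.0713] z [ 0.002  0.    -1.   ] yaw(y) -14.62 F [0.5 2.5 3.5] T [ 0.52 -0.17 -0.02] w 0.578
```

Emit:
step_arm(motion=[[0,0,0,0,0,0,114],[0,0,0,0,0,0,119],[0,0,0,0,0,0,124]])

```text
time: 4.75
tool_pos: [0.5286, 0.1949, 0.0709]
tool_rot: [0.0, 0.127, 0.992, -0.0]
contact_force: [0.6, 0.5, 5.4]
gripper_width: 0.52
```

```bash
python3 st.py
```

```text
t 4.75 pos [0.5286 0.1949 0.0709] z [ 0.001 -0.    -1.   ] yaw(y) -14.63 F [0.6 0.5 5.4] T [ 0.24 -0.08  0.04] w 0.52
```

Emit:
step_arm(motion=[[0,0,0,0,0,0,160],[0,0,0,0,0,0,255],[0,0,0,0,0,0,255],[0,0,0,0,0,0,255]])

```text
time: 5.15
tool_pos: [0.5288, 0.195, 0.0714]
tool_rot: [0.001, 0.127, 0.992, 0.0]
contact_force: [-0.7, 0.7, 7.6]
gripper_width: 0.488
```

```bash
python3 st.py
```

```text
t 5.15 pos [0.5288 0.195  0.0714] z [ 0.001 -0.    -1.   ] yaw(y) -14.63 F [-0.7  0.7  7.6] T [ 0.31  0.11 -0.01] w 0.488
```

Emit:
step_arm(motion=[[0,0,0.006,0,0,0,255],[0,0,0.014,0,0,0,255],[0,0,0.024,0,0,0,255],[0,0,0.036,0,0,0,255],[0,0,0.05,0,0,0,255]])

```text
time: 5.65
tool_pos: [0.5275, 0.1946, 0.0942]
tool_rot: [-0.001, 0.127, 0.992, -0.001]
contact_force: [4.1, 0.9, -5.7]
gripper_width: 0.486
```

```bash
python3 st.py
```

```text
t 5.65 pos [0.5275 0.1946 0.0942] z [-0.001 -0.001 -1.   ] yaw(y) -14.63 F [ 4.1  0.9 -5.7] T [ 0.01 -0.98 -0.04] w 0.486
```

Emit:
step_arm(motion=[[0,0,0.02,0,0,0,255],[0,0,0.04,0,0,0,255],[0,0,0.065,0,0,0,255],[0,0,0.095,0,0,0,255],[0,0,0.125,0,0,0,255],[0,0,0.155,0,0,0,255],[0,0,0.16,0,0,0,255],[0,0,0.16,0,0,0,255]])

```text
time: 6.45
tool_pos: [0.5286, 0.1952, 0.1765]
tool_rot: [0.001, 0.127, 0.992, 0.0]
contact_force: [0.1, -0.0, -2.7]
gripper_width: 0.481
```

```bash
python3 st.py; python3 - <<'E'
from h import *
f=eyes.grab_frame("side")
cv2.imwrite("pics/g2.png",cv2.resize(f["pixels"][60:180,220:330,::-1],None,fx=5,fy=5,interpolation=2))
E
```

```text
t 6.45 pos [0.5286 0.1952 0.1765] z [ 0.002  0.    -1.   ] yaw(y) -14.62 F [ 0.1 -0.  -2.7] T [ 0.05 -0.02  0.06] w 0.481
```

View pics/g2.png

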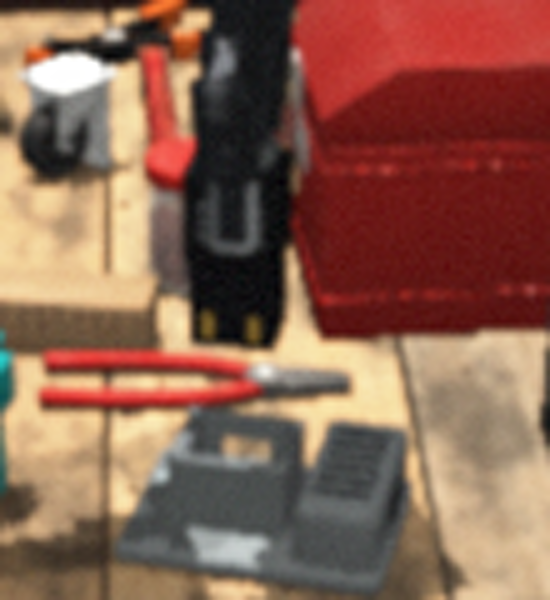

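```bash
python3 - <<'E'
from h import *
f=eyes.grab_frame("top");I=f["pixels"].astype(float);I=I[:,:,0]-I[:,:,2]  # wood is yellow, slab grey
I=cv2.GaussianBlur(I,(0,0),.7)
def cross(v):
    g=np.abs(np.diff(v)); i=g.argmax(); i=min(max(i,1),len(g)-2); a,b,c=g[i-1:i+2]; return i+.5+(a-c)/(2*(a-2*b+c)+1e-9)
def edge(kind,rng,lo,hi):
    P=[]
    for k in rng:
        v=I[lo:hi,k] if kind=="h" else I[k,lo:hi]
        e=lo+cross(v); P.append((k,e) if kind=="h" else (e,k))
    P=np.array(P); W=np.array([atz(f,p,.014)[:2] for p in P]);
    vx,vy,x0,y0=cv2.fitLine(W.astype(np.float32),cv2.DIST_HUBER,0,1e-4,1e-4).ravel()
    r=(W-[x0,y0])@[-vy,vx]; ang=np.degrees(np.arctan2(vy,vx)); print(kind,lo,"mid",x0.round(4),y0.round(4),"ang",ang.round(2),"rms mm",(r.std()*1e3).round(2)); return
edge("h",range(289,325),222,236)   # front
edge("v",range(188,225),278,292)   # left
edge("v",range(188,225),320,334)   # right
F={"top":f}
cv2.imwrite("pics/tl2.png",cv2.resize(f["pixels"][175:235,278:338,::-1],None,fx=10,fy=10,interpolation=1))
E
```

```text
h 222 mid 0.422 -0.1301 ang -88.41 rms mm 0.05
v 278 mid 0.4747 -0.0851 ang 1.77 rms mm 0.34
v 320 mid 0.4927 -0.1881 ang 1.42 rms mm 0.13
```

View pics/tl2.png

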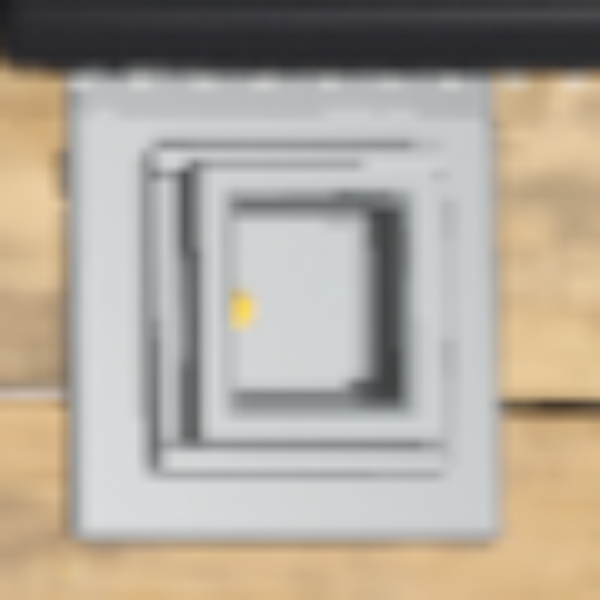

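Emit:
step_arm(motion=[[-0.01,-0.07,0,0,0,0.02,255],[-0.022,-0.15,0,0,0,0.045,255],[-0.036,-0.24,0,0,0,0.07,255],[-0.05,-0.33,0,0,0,0.095,255],[-0.064,-0.42,0,0,0,0.12,255],[-0.078,-0.51,0,0,0,0.145,255],[-0.09,-0.59,0,0,0,0.17,255],[-0.098,-0.645,0,0,0,0.184,255],[-0.101,-0.6646,0,0,0,0.1877,255],[-0.101,-0.6646,0,0,0,0.1877,255]])

```text
time: 7.55
tool_pos: [0.4771, -0.1378, 0.1744]
tool_rot: [-0.001, -0.012, 1.0, 0.001]
contact_force: [-0.3, -0.1, -2.2]
gripper_width: 0.484
```

Emit:
step_arm(motion=[[0,0,0,0,0,0,255],[0,0,0,0,0,0,255]])

```text
time: 7.75
tool_pos: [0.4777, -0.1359, 0.1749]
tool_rot: [-0.0, -0.014, 1.0, 0.0]
contact_force: [-0.2, 0.7, -2.5]
gripper_width: 0.486
```

```bash
python3 st.py; python3 - <<'E'
from h import *
f=eyes.grab_frame("side"); cv2.imwrite("pics/g3.png",cv2.resize(f["pixels"][110:280,190:330,::-1],None,fx=4,fy=4,interpolation=2))
f=eyes.grab_frame("top"); cv2.imwrite("pics/g4.png",cv2.resize(f["pixels"][130:250,250:370,::-1],None,fx=5,fy=5,interpolation=2))
E
```

```text
t 7.75 pos [ 0.4777 -0.1359  0.1749] z [-0.001  0.001 -1.   ] yaw(y) 1.59 F [-0.2  0.7 -2.5] T [-0.01  0.02  0.01] w 0.486
```

View pics/g3.png

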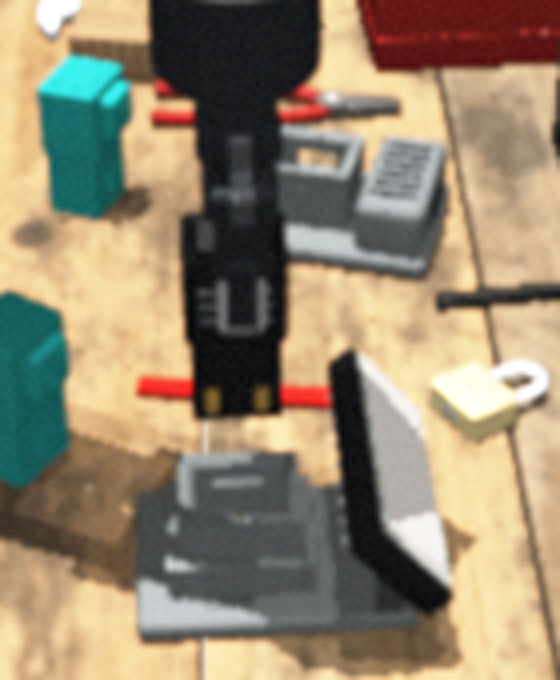

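View pics/g4.png

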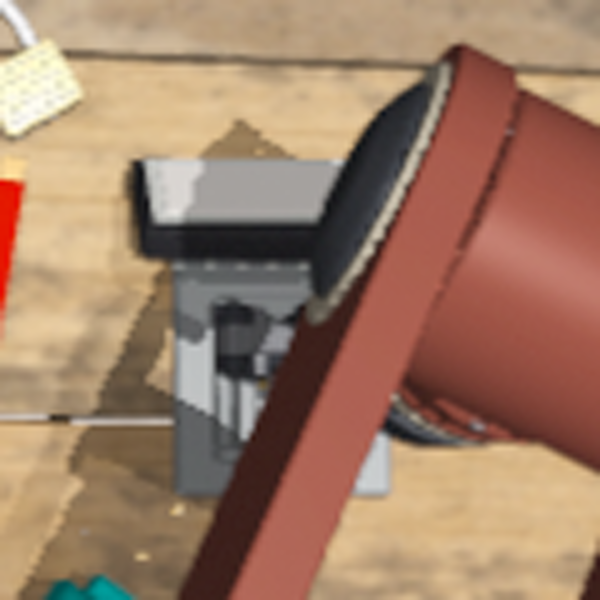

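```bash
python3 - <<'E'
from h import *
f=eyes.grab_frame("side")
g=lambda p,o,s:((p[0]+.5)/s-.5+o[0],(p[1]+.5)/s-.5+o[1])
for p in((193,412),(280,412)):
    c,d=ray(f,g(p,(190,110),4)); 
    k=(-.156-c[1])/d[1]; print("stem",(c+k*d).round(4))
for z in(.056,.058,.06,.064):
    print("rim z",z,[atz(f,g(p,(215,190),7),z).round(4)[:2] for p in((138,360),(357,355),(140,235),(345,235))])
E
```

```text
stem [ 0.4551 -0.156   0.1237]
stem [ 0.4973 -0.156   0.1227]
rim z 0.056 [array([ 0.446 , -0.1628]), array([ 0.509 , -0.1627]), array([ 0.4459, -0.1078]), array([ 0.5075, -0.1097])]
rim z 0.058 [array([ 0.4461, -0.165 ]), array([ 0.5089, -0.1649]), array([ 0.446 , -0.1101]), array([ 0.5074, -0.1121])]
rim z 0.06 [array([ 0.4462, -0.1672]), array([ 0.5088, -0.167 ]), array([ 0.4461, -0.1125]), array([ 0.5073, -0.1144])]
rim z 0.064 [array([ 0.4464, -0.1715]), array([ 0.5086, -0.1714]), array([ 0.4463, -0.1172]), array([ 0.5071, -0.1191])]
```

Emit:
step_arm(motion=[[0.002,0,-0.02,0,0,0,255],[0.002,0,-0.045,0,0,0,255],[0.002,0,-0.07,0,0,0,255],[0.002,0,-0.086,0,0,0,255],[0.002,0,-0.086,0,0,0,255],[0.002,0,-0.086,0,0,0,255]])

```text
time: 8.5
tool_pos: [0.4785, -0.1372, 0.1319]
tool_rot: [-0.0, -0.013, 1.0, 0.0]
contact_force: [0.2, -0.1, -3.1]
gripper_width: 0.483
```

```bash
python3 st.py; python3 - <<'E'
from h import *
f=eyes.grab_frame("side"); cv2.imwrite("pics/g5.png",cv2.resize(f["pixels"][150:270,200:320,::-1],None,fx=5,fy=5,interpolation=2))
E
```

```text
t 8.5 pos [ 0.4785 -0.1372  0.1319] z [-0.001  0.    -1.   ] yaw(y) 1.5 F [ 0.2 -0.1 -3.1] T [ 0.03  0.02 -0.02] w 0.483
```

View pics/g5.png

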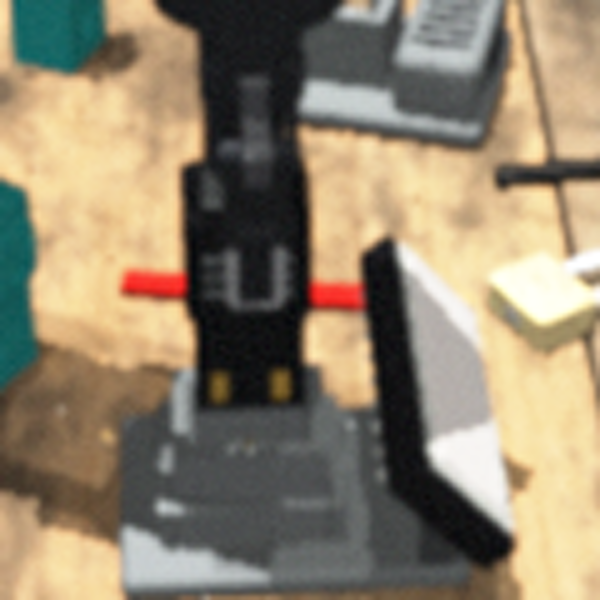

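Emit:
step_arm(motion=[[0,0,-0.01,0,0,0,255],[0,0,-0.018,0,0,0,255],[0,0,-0.024,0,0,0,255],[0,0,-0.028,0,0,0,255],[0,0,-0.032,0,0,0,255]])

```text
time: 9.05
tool_pos: [0.4786, -0.1372, 0.1161]
tool_rot: [-0.0, -0.013, 1.0, 0.0]
contact_force: [0.2, -0.7, -2.7]
gripper_width: 0.486
```

Emit:
step_arm(motion=[[0,0,-0.004,0,0,0,255],[0,0,-0.008,0,0,0,255]])

```text
time: 9.25
tool_pos: [0.4787, -0.1372, 0.1123]
tool_rot: [0.0, -0.013, 1.0, -0.0]
contact_force: [0.5, 1.1, -2.8]
gripper_width: 0.486
```

Emit:
step_arm(motion=[[0,0,-0.004,0,0,0,255],[0,0,-0.008,0,0,0,255]])

```text
time: 9.45
tool_pos: [0.4787, -0.1372, 0.1082]
tool_rot: [0.0, -0.013, 1.0, -0.0]
contact_force: [0.6, 0.1, -2.4]
gripper_width: 0.483
```

```bash
python3 st.py
```

```text
t 9.45 pos [ 0.4787 -0.1372  0.1082] z [ 0. -0. -1.] yaw(y) 1.5 F [ 0.6  0.1 -2.4] T [ 0.01  0.01 -0.01] w 0.483
```

Foot ≈ 0.053, below the estimated rim level, with no contact yet. Going on slowly.

Emit:
step_arm(motion=[[0,0,-0.004,0,0,0,255],[0,0,-0.008,0,0,0,255]])

```text
time: 9.65
tool_pos: [0.4787, -0.1372, 0.1041]
tool_rot: [0.0, -0.013, 1.0, -0.0]
contact_force: [-0.8, 0.6, -2.9]
gripper_width: 0.489
```

Emit:
step_arm(motion=[[0,0,-0.004,0,0,0,255],[0,0,-0.008,0,0,0,255]])

```text
time: 9.85
tool_pos: [0.4787, -0.1372, 0.1001]
tool_rot: [-0.0, -0.013, 1.0, -0.0]
contact_force: [-1.2, 0.8, -2.2]
gripper_width: 0.487
```

```bash
python3 st.py;  python3 - <<'E'
from h import *
f=eyes.grab_frame("side"); cv2.imwrite("pics/g6.png",cv2.resize(f["pixels"][150:270,200:320,::-1],None,fx=5,fy=5,interpolation=2))
E
```

```text
t 9.85 pos [ 0.4787 -0.1372  0.1001] z [-0. -0. -1.] yaw(y) 1.51 F [-1.2  0.8 -2.2] T [ 0.01  0.03 -0.01] w 0.487
```

View pics/g6.png

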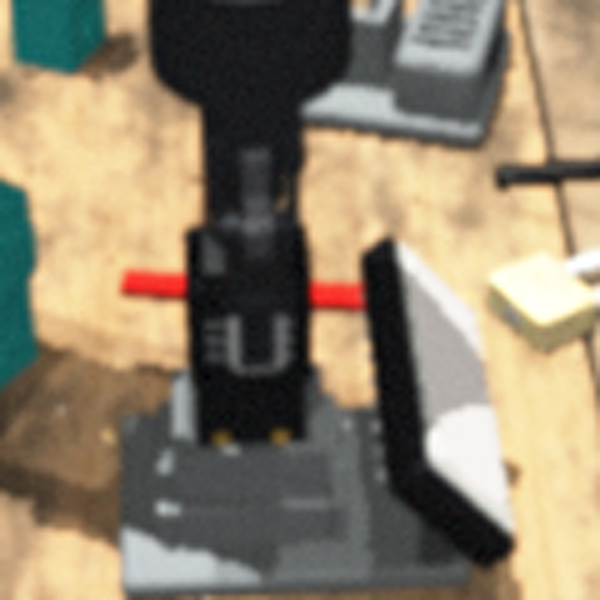

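Emit:
step_arm(motion=[[0,0,-0.005,0,0,0,255],[0,0,-0.01,0,0,0,255],[0,0,-0.014,0,0,0,255]])

```text
time: 10.2
tool_pos: [0.4786, -0.1372, 0.093]
tool_rot: [-0.0, -0.013, 1.0, 0.0]
contact_force: [-0.4, -1.3, -3.2]
gripper_width: 0.483
```

Emit:
step_arm(motion=[[0,0,-0.003,0,0,0,255],[0,0,-0.006,0,0,0,255],[0,0,-0.008,0,0,0,255]])

```text
time: 10.5
tool_pos: [0.4786, -0.1372, 0.0891]
tool_rot: [-0.0, -0.013, 1.0, 0.0]
contact_force: [-0.9, -1.2, -3.5]
gripper_width: 0.488
```

```bash
python3 st.py
```

```text
t 10.5 pos [ 0.4786 -0.1372  0.0891] z [-0.  0. -1.] yaw(y) 1.5 F [-0.9 -1.2 -3.5] T [-0.01  0.03 -0.03] w 0.488
```

Emit:
step_arm(motion=[[0,0,-0.003,0,0,0,255],[0,0,-0.006,0,0,0,255]])

```text
time: 10.7
tool_pos: [0.4787, -0.1372, 0.0863]
tool_rot: [0.0, -0.013, 1.0, -0.0]
contact_force: [0.6, -0.0, -2.8]
gripper_width: 0.484
```

Emit:
step_arm(motion=[[0,0,-0.002,0,0,0,255],[0,0,-0.004,0,0,0,255]])

```text
time: 10.9
tool_pos: [0.4787, -0.1372, 0.0842]
tool_rot: [0.0, -0.013, 1.0, -0.0]
contact_force: [-1.2, -0.3, -2.2]
gripper_width: 0.487
```

Emit:
step_arm(motion=[[0,0,-0.002,0,0,0,255],[0,0,-0.004,0,0,0,255]])

```text
time: 11.1
tool_pos: [0.4787, -0.1372, 0.0823]
tool_rot: [0.0, -0.013, 1.0, -0.0]
contact_force: [0.6, 0.5, -1.6]
gripper_width: 0.48
```

Emit:
step_arm(motion=[[0,0,-0.002,0,0,0,255],[0,0,-0.004,0,0,0,255]])

```text
time: 11.3
tool_pos: [0.4788, -0.1372, 0.0806]
tool_rot: [0.0, -0.013, 1.0, 0.0]
contact_force: [-0.7, 1.0, 0.0]
gripper_width: 0.484
```

Emit:
step_arm(motion=[[0,0,-0.002,0,0,0,255],[0,0,-0.004,0,0,0,255]])

```text
time: 11.5
tool_pos: [0.4788, -0.1372, 0.0787]
tool_rot: [0.0, -0.013, 1.0, -0.0]
contact_force: [-1.2, 0.1, 1.5]
gripper_width: 0.482
```

Emit:
step_arm(motion=[[0,0,-0.002,0,0,0,255],[0,0,-0.002,0,0,0,255]])

```text
time: 11.7
tool_pos: [0.4788, -0.1373, 0.0776]
tool_rot: [0.0, -0.013, 1.0, -0.0]
contact_force: [-2.0, 0.9, 2.2]
gripper_width: 0.487
```

Emit:
step_arm(motion=[[0,0,-0.002,0,0,0,255],[0,0,-0.004,0,0,0,255]])

```text
time: 11.9
tool_pos: [0.4788, -0.1373, 0.0756]
tool_rot: [0.0, -0.013, 1.0, -0.0]
contact_force: [-2.3, 0.8, 4.3]
gripper_width: 0.489
```

Emit:
step_arm(motion=[[0,0,-0.002,0,0,0,255],[0,0,-0.002,0,0,0,255]])

```text
time: 12.1
tool_pos: [0.4788, -0.1373, 0.0746]
tool_rot: [0.0, -0.013, 1.0, -0.0]
contact_force: [-2.7, 0.8, 4.4]
gripper_width: 0.486
```

Emit:
step_arm(motion=[[0,0,-0.001,0,0,0,255],[0,0,-0.001,0,0,0,255]])

```text
time: 12.3
tool_pos: [0.4788, -0.1373, 0.0742]
tool_rot: [0.0, -0.013, 1.0, -0.0]
contact_force: [-2.5, 1.1, 6.2]
gripper_width: 0.484
```

Emit:
step_arm(motion=[[0,0,-0.001,0,0,0,255],[0,0,-0.001,0,0,0,255]])

```text
time: 12.5
tool_pos: [0.4789, -0.1373, 0.0742]
tool_rot: [0.0, -0.013, 1.0, -0.0]
contact_force: [-3.9, 2.1, 9.1]
gripper_width: 0.485
```

Emit:
step_arm(motion=[[0,0,-0.001,0,0,0,255],[0,0,-0.001,0,0,0,255]])

```text
time: 12.7
tool_pos: [0.479, -0.1373, 0.0742]
tool_rot: [-0.0, -0.013, 1.0, 0.0]
contact_force: [-4.7, 1.6, 10.3]
gripper_width: 0.483
```

Emit:
step_arm(motion=[[0,0,-0.001,0,0,0,255],[0,0,-0.001,0,0,0,255]])

```text
time: 12.9
tool_pos: [0.479, -0.1373, 0.0742]
tool_rot: [-0.0, -0.013, 1.0, 0.0]
contact_force: [-6.7, 1.9, 13.2]
gripper_width: 0.486
```

Emit:
step_arm(motion=[[-0.001,0,-0.002,0,0,0,255],[-0.001,0,-0.002,0,0,0,255]])

```text
time: 13.1
tool_pos: [0.479, -0.1374, 0.0741]
tool_rot: [0.0, -0.013, 1.0, 0.0]
contact_force: [-7.3, 3.3, 18.5]
gripper_width: 0.485
```

Emit:
step_arm(motion=[[0,0,0,0,0,0,120],[0,0,0,0,0,0,110],[0,0,0,0,0,0,100],[0,0,0,0,0,0,80],[0,0,0,0,0,0,40],[0,0,0,0,0,0,0],[0,0,0,0,0,0,0]])

```text
time: 13.8
tool_pos: [0.4779, -0.1374, 0.071]
tool_rot: [-0.0, -0.013, 1.0, -0.0]
contact_force: [-0.2, -0.2, -0.1]
gripper_width: 1.002
```

```bash
python3 st.py;  python3 - <<'E'
from h import *
f=eyes.grab_frame("side"); cv2.imwrite("pics/g7.png",cv2.resize(f["pixels"][150:270,200:320,::-1],None,fx=5,fy=5,interpolation=2))
E
```

```text
t 13.8 pos [ 0.4779 -0.1374  0.071 ] z [-0.001 -0.    -1.   ] yaw(y) 1.5 F [-0.2 -0.2 -0.1] T [ 0.   -0.02  0.05] w 1.002
```

View pics/g7.png

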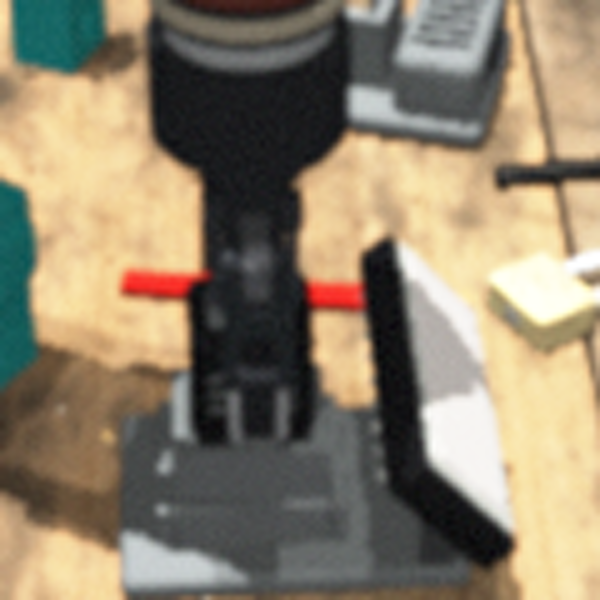

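Emit:
step_arm(motion=[[0,0,0.03,0,0,0,0],[0,0,0.07,0,0,0,0],[0,0,0.12,0,0,0,0],[0,0,0.18,0,0,0,0],[0,0.08,0.24,0,0,0,0],[0,0.18,0.26,0,0,0,0],[0,0.28,0.26,0,0,0,0],[0,0.38,0.26,0,0,0,0],[0,0.4,0.26,0,0,0,0]])

```text
time: 14.75
tool_pos: [0.478, 0.0666, 0.203]
tool_rot: [0.001, -0.016, 1.0, 0.001]
contact_force: [0.2, -0.2, 0.0]
gripper_width: 1.002
```

```bash
python3 st.py;  python3 - <<'E'
from h import *
f=eyes.grab_frame("side"); cv2.imwrite("pics/g8.png",cv2.resize(f["pixels"][170:270,210:310,::-1],None,fx=6,fy=6,interpolation=2))
F={"side":f,"top":eyes.grab_frame("top")}; cv2.imwrite("pics/g9.png",cv2.resize(F["top"]["pixels"][160:240,270:350,::-1],None,fx=7,fy=7,interpolation=2))
for n in("pack","tab_pad","hook"):
  for c in F: print(n,c,[(np.round(q["uv"],1).tolist(),round(q["p"],2)) for q in eyes.pinpoint(n,c)[:4]])
E
```

```text
t 14.75 pos [0.478  0.0666 0.203 ] z [ 0.002  0.001 -1.   ] yaw(y) 1.8 F [ 0.2 -0.2  0. ] T [ 0.02 -0.05 -0.03] w 1.002
pack side [([252.5, 243.8], 0.95), ([195.6, 219.5], 0.85), ([211.3, 157.9], 0.66)]
pack top [([149.8, 242.5], 0.72), ([262.8, 257.7], 0.64), ([305.2, 203.1], 0.56)]
tab_pad side [([224.0, 139.3], 0.7), ([205.1, 201.9], 0.47)]
tab_pad top [([299.0, 205.4], 0.59), ([275.2, 251.5], 0.53)]
hook side [([201.0, 216.6], 0.78), ([222.5, 152.6], 0.52)]
hook top []
```

View pics/g8.png

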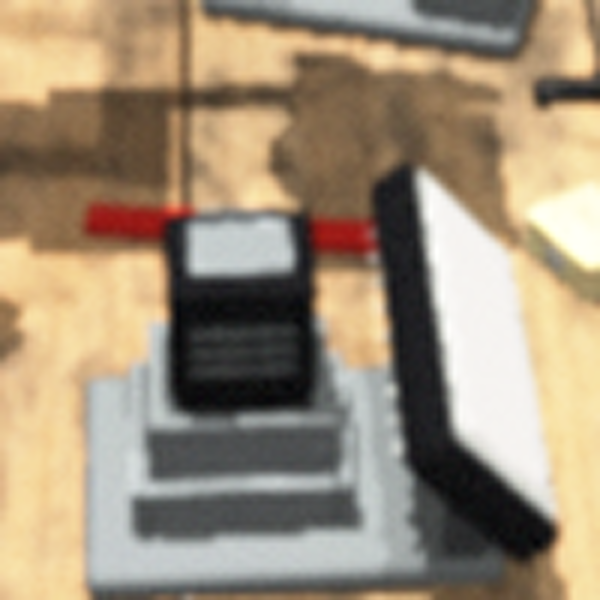

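View pics/g9.png

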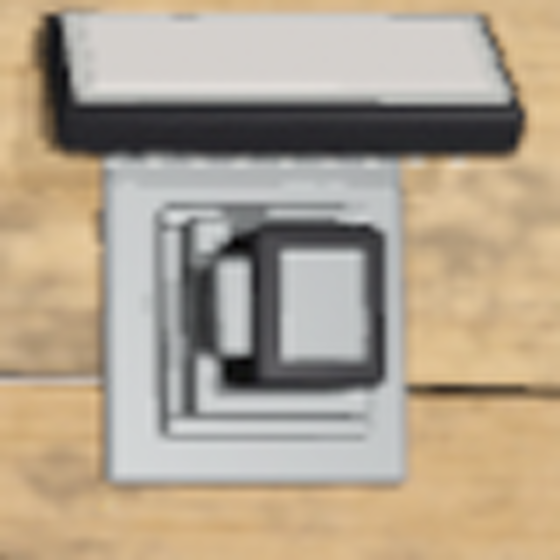

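```bash
python3 - <<'E'
from h import *
F={c:eyes.grab_frame(c) for c in("top","side")}
yaw=np.radians(1.5);c,s=np.cos(yaw),np.sin(yaw);fl=.0742-.0553
def w(x,y,z,b=.0015): return (.4778+c*x-s*y,-.1383+s*x+c*y,fl+b+z)
for n,y in(("out",.031),("rub",.026),("in",.023)):
  for x in(-.015,.015):
    print(n,x,[((proj(F["top"],w(x,y,z))-[270,160]+.5)*7).round() for z in(.09,.06)])
print("head top",[((proj(F["top"],w(x,y,.097))-[270,160]+.5)*7).round() for x,y in((-.025,.021),(.025,.021),(.025,-.021),(-.025,-.021))])
for b in(0,.0015,.005): print("side top",b,[((proj(F["side"],w(x,y,z,b))-[210,170]+.5)*6).round() for x,y,z in((-.025,-.021,.045),(.025,-.021,.045),(-.025,.021,.097),(.025,.021,.097))], "rim",[((proj(F["side"],w(x,-.02725,.042,0))-[210,170]+.5)*6).round() for x in(-.03125,.03125)])
E
```

```text
out -0.015 [array([213., 354.]), array([198., 358.])]
out 0.015 [array([212., 256.]), array([198., 263.])]
rub -0.015 [array([230., 354.]), array([214., 358.])]
rub 0.015 [array([229., 256.]), array([213., 263.])]
in -0.015 [array([240., 354.]), array([224., 358.])]
in 0.015 [array([238., 256.]), array([223., 263.])]
head top [array([250., 387.]), array([249., 222.]), array([386., 222.]), array([389., 387.])]
side top 0 [array([170., 405.]), array([319., 399.]), array([163., 205.]), array([312., 200.])] rim [array([152., 425.]), array([339., 418.])]
side top 0.0015 [array([170., 402.]), array([319., 396.]), array([163., 202.]), array([312., 196.])] rim [array([152., 425.]), array([339., 418.])]
side top 0.005 [array([170., 394.]), array([319., 388.]), array([163., 193.]), array([312., 188.])] rim [array([152., 425.]), array([339., 418.])]
```

```bash
python3 - <<'E'
from h import *
for c,n in(("top",("pencil","padlock")),):
    eyes.grab_frame(c)
    for k in n: print(k,[np.round(q["uv"],1).tolist() for q in eyes.pinpoint(k,c)[:1]])
print(manip.job_done())
E
```

```text
pencil [[303.3, 204.9]]
padlock [[249.2, 142.7]]
the job is handed in; nothing more can be done
None
```

The pack is out of the charger and seated in the lamp's bay with its tab sprung out. I handed the job in at about 15 s of the 51 s allowed. No verdict is reported.

**What I did:**
- **Release:** I pinched the tab and the -y face until the tab was fully in.
- **Lift:** I raised the pack straight out of the charger, with wrist forces below about 8 N.
- **Insertion:** I turned it about 16° to match the lamp and lowered it in small steps.
- **Seating:** The plunger force built up, then the pack stopped dead at a tool height of 0.0742 m. That puts the lamp's floor about 5 mm above the lamp_bay point. I pressed to 18.5 N, opened the fingers and moved clear.

**Last checks:**
- **Tab:** In the top picture its outer edge is at column 215 of the enlarged crop. I expect 213–217 with the tab out, and about 234 if the hook were still rubbing inside the catch.
- **Pack:** It looks upright and square, and its height in the side picture fits fully seated to within a couple of millimetres. I did not tug it to test the catch.
- **Robot:** Before hand-in the wrist force was about 0 N and the arm was well clear.
- **Padlock:** The network finds it within 3 pixels of its starting place.
- **Pencil (disagreed):** The last network look reported it at the lamp, at pixel (303, 205). I take this as a false detection, because the side picture after release shows it between the machines. I did not measure its position again.

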